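Swing the sanding fence home on its pin and lock it with the keeper peg

TASK

Set up the sanding jig: with the closed fingers, slowly push the dark wooden fence near its free corner so that it swings round on its pivot pin until it meets the brass stop bolt without a bump, press it against the bolt with a steady 10 N or so for a second and a half (never more than 20 N), and let go. Then take the red-headed keeper peg out of its little rack and put it fully down in the hole in the jig's base board, behind the fence, so the fence cannot swing away again. Do not lift the fence off the board, and leave the stone, cork block, buffalo leg and fish where they lie.

Things in the scene. Friction and masses are not known exactly. Their poses are not given: they have to be found in the camera images.
- base: Fixed plywood base board of the jig, 320 (x) x 260 (y) x 34 mm, flat on the bench. Origin: centre of its underside; z up; turned up to 0.3 rad. At x=-130, y=-30 mm stands the fixed steel pivot pin, 11 mm thick, with a 22 mm wide cap, top 31 mm above the board.
- fence: Loose dark wood fence, 250 x 50 x 22 mm, 0.28-0.52 kg, flat on the board (top 56 mm above bench). Origin: its 13 mm pivot hole, underside. x: along it to the free end, 228 mm off; faces at y=+25 (steel strip) and -25 mm. Starts 0.5-0.9 rad from base x towards base +y; home is along base x within 0.06 rad, -y face on the stop bolt. 1 to 2 N at the corner slides it; it coasts if pushed fast.
- push_corner (a point): Point on the fence's +y (steel) side face near the free corner, 215 mm from the pivot axis, at mid height of the fence: push here, towards the fence's -y.
- stop: Fixed dark wood stop block on the base board, 36 x 30 x 26 mm; origin: centre of its underside, 180 mm from the pin along base x. A brass bolt with firm black rubber tip (14 mm wide, gives 1 mm at 12 N), 11 mm above the board, points to base +y. Its nose is 45 mm from the origin, give or take 8 mm: its setting is not measured, so feel for it. 10 N at the fence's corner puts about 11 N on it.
- keeper_hole (a point): Centre of the mouth of the blind round keeper hole in the base board's top (19 mm wide, 25 mm deep), at base x=-40, y=10.5 mm, 34 mm above the bench. The fence sweeps over it; with the fence home its near face is 15.5 mm (give or take 5) from the hole's axis and the peg goes in freely.
- rack: Fixed light wood block 70 x 70 x 34 mm with one blind hole in the middle of its top (19 mm wide, 25 mm deep) in which the keeper peg stands at the start. Origin: centre of its underside.
- peg: Loose keeper peg, 60 g, 80 mm tall: round wooden shank 16 mm thick with tapered foot, red square head 24 x 24 x 24 mm from 56 to 80 mm above the foot. Origin: centre of the foot; x, y normal to the head's sides, z up. Standing in a hole its foot is 9 mm, its head 65 to 89 mm above the bench; it leans a little in the loose hole.
- stone: Bystander: grey river stone burnisher, 50 x 36 x 22 mm, lying on the base board beside the stop block, clear of the fence's sweep. Origin: centre of its underside.
- cork: Bystander: cork sanding block, 100 x 55 x 35 mm, on the bench. Origin: centre of its underside.
- leg: Bystander: carved fig wood buffalo leg, about 165 x 55 x 36 mm, on the bench; it runs from x=-45 to +127 mm of its origin on the underside.
- fish: Bystander: sawn softwood fish, about 120 x 50 x 20 mm, on the bench beside the jig. Origin: middle of its underside.
Not all that is in view belongs to the job. What is meant by the peg is not white, and is the larger of those in its own colour.

How it is judged (in metres and radians):
On the way, in this order (a step that is already met when the one before it is completed fails the run):
1. the fence is pressed steadily against the stop bolt with 6 to 15 N for 0.8 s (contact force between fence and stop between 6 and 15 N), for 0.8 s.
2. the keeper peg is down in the keeper hole (horizontal distance between peg and keeper_hole below 0.006 m and z of peg in the frame of keeper_hole below -0.021 m), for 0.2 s.
At the end, for the whole second after the job is handed in: The fence lies flat and still with its length within 0.07 rad of the base's x, between the bolt and the keeper peg; the peg stands upright (within 0.15 rad) and still in the keeper hole, its foot within 6 mm of the hole's axis and at least 21 mm below the mouth (all of step 2 and angle between peg's own z axis and vertical below 0.15 rad and angle between the x axis of fence and the x axis of base, either way round below 0.07 rad and angle between fence's own z axis and vertical below 0.03 rad and linear speed of each of fence, peg below 0.01 m/s); the robot touches nothing.
It fails at once if the fence is pressed on the stop bolt with more than 20 N (contact force between fence and stop above 20 N).
It fails at once if the robot pushes the fence with more than 20 N (contact force between the arm and fence above 20 N).
It fails at once if the fingers push the fence with more than 20 N (contact force between the fingers and fence above 20 N).
It fails at once if the fence is lifted or tipped off the board (height (world z) of fence above 0.042 m or angle between fence's own z axis and vertical above 0.08 rad).
It fails at once if a bystander is moved more than 20 mm (distance of any of stone, cork, leg, fish from where it was at the start of the episode above 0.02 m).
It also fails if it takes over 72 s, if anything falls off the work surface, if the arm or the gripper's body presses on something with over 40 N, if the wrist force passes 120 N, or if a joint passes its speed limit or range.

ROBOT

A 6-joint arm with a two-finger parallel gripper is mounted at the origin on the work surface. World frame = base frame: x ahead of the robot, y to its left, z up, the work surface at z = 0. Lengths are in m, angles in degrees, forces in N, time in s.
With the tool pointing down it reaches from about 0.25 to 0.85 m from the base axis. Payload 12.5 kg.
Tool frame: the origin (TCP) lies at the very end of the fingers, on their centre line; the grasp point (between the pads) lies 19 mm behind it; y points along the fingers, x is the direction in which the jaws open and shut, and the axes are right-handed (so a half turn about y gives the same grasp; the last joint's range is limited). The gripper opens to 93 mm and grips with 3 to 60 N. Pads are 15 mm wide; open, the fingers measure 128 mm over their backs; the gripper's body (75 mm by 188 mm) begins 65 mm behind the grasp point.
Start: joints at [-69.706, 20.094, 94.641, -0, 65.266, -4.847], TCP at [0.234, -0.498, 0.219] pointing down, gripper open.
Joint ranges: [-157.81, 157.81], [-45, 120.19], [0.68, 151.7], [-89.99, 269.99], [4.06, 180], [-164.3, 164.3]. Speed limits (degrees/s): [127.2, 127.2, 159.86, 180, 180, 180].

INTERFACE

Orientations are given as [roll, pitch, yaw] about the fixed x, y, z axes, in that order (R = Rz(yaw) Ry(pitch) Rx(roll)).
In Python, from cell import ctrl gives the robot as it stands.
- The arm moves only by the tool carry_out, never from a script. Its arguments are lists of equal length, an entry for each row: "xyz": the shift along the tool's x, y, z in mm, a list of three; "angular": the turn, a rotation vector about the tool's x, y, z in degrees, a list of three; "gripper": the closure, from -1 (fully open) to 1 (shut). A call has 1 to 5 rows; each row shifts and turns the commanded pose from where the row before left it, along the tool's axes as they then stand; what a row does not reach is not made up. A row lasts 1/12 s, in which the tool goes at most 41.7 mm and 7.16 degrees, less where a joint would pass 70% of its speed; a pose out of reach is approached as far as the arm can. A call is refused whole if a number of a shift passes 41.7 or a number of a turn 7.16, either way. A call with a gripper value outside its range is refused whole. The fingers move at their own pace and stop on an object; "squeeze" is the grip in N (left out, the last holds). Time passes only in rows, so rows that do not move let the fingers close. It gives the time, the measured TCP pose, the force and the opening at its end, in the units of the state.
- ctrl.read_state(): the state, without advancing time (a new reading comes with each control period).
- ctrl.camera(name): name is "side" or "top" or "wrist"; returns (picture, depth): 480x640x3 uint8, red, green, blue; 480x640 float32, m along the optical axis (not along the pixel's ray), 0 where there is no reading.
- ctrl.camera_info(name): a dict with "camera_matrix" (3x3 intrinsics, pixels), "dist" ([k1, k2, p1, p2, k3] as OpenCV has them; the pictures are not rectified), "position" and "orientation" of the camera in the world. Camera axes: x right, y down, z forward; pixel columns grow to the right and rows downward; lengths in m; the calibration is good to about 2 mm. A picture is of the moment at which its call begins: read the wrist's pose just before it. camera_info takes no time and is no camera call; for the wrist camera it gives the pose at the moment of the call.
- ctrl.job_done(): hands the job in, once; it reports no verdict.
Trained networks look in the newest picture that a camera, given by its name, has taken for a name from the list of things; names that differ only in an ending like _2 or _b are one class to them, and where a whole thing is asked for, a point or a joint stands for the part that bears it (a point fixed in the world has none). Each returns a list of dicts, best first, with "p" (0 to 1); they miss things now and then, are a little off and sometimes report something else, mostly with a low value. They report only what shows in the picture. A call takes as long as a camera call. They do not tell look-alikes from the thing itself.
- ctrl.recognise(camera, thing): "rect" ([left, top, width, height] in pixels, round what is visible of it).
- ctrl.regions_of(camera, thing): "mask" (480x640 bool, what is visible of it) and "rect" ([left, top, width, height] in pixels, round what is visible of it).
The state is a dict: "time": time; "joints": joint angles; "qvel": joint speeds; "joint_efforts": joint torques, N m; "ee_pos": TCP position; "tool_rot": TCP orientation; "wrist_force": force on the tool from outside, world axes, zero at the start; "ft_torque": the same for the moment, N m; "width": finger opening in m.
Only numpy, scipy, OpenCV 4.12 (cv2) and the standard library are available. Lean on these libraries where they do the work, as an engineer would, in place of code of your own. Each camera call takes 0.05 s, during which the arm holds its last target. There are 200 camera calls.

## Working session

There is one attempt and no reset: what is moved stays moved. The work goes in short steps, Python scripts to look and compute and a tool call to move; the robot and the scene stay as the last step left them, time stands still between calls to the robot, and variables do not carry over. Pictures are saved under pics/ and viewed, about 8 in all and at most 12, crops included, and the job is handed in when it is done.

Besides the shell and the picture viewer there is one more tool, called after "Request:" as name(argument=value, ...) on one line, values as JSON. carry_out: Moves the arm, as the interface text tells. Its arguments: {"type":"object","properties":{"xyz":{"type":"array"},"angular":{"type":"array"},"gripper":{"type":"array"},"squeeze":{"type":"number"}},"required":["xyz","angular","gripper"]}

```bash
ls; mkdir -p pics
cat > h.py <<'E'
import numpy as np, cv2, json
from cell import ctrl
from scipy.spatial.transform import Rotation as R
def pose(info):
    o=np.array(info["orientation"],float)
    if o.shape==(3,3): M=o
    elif o.size==4: M=R.from_quat(o).as_matrix()
    else: M=R.from_euler('xyz',o,degrees=True).as_matrix()
    return M,np.array(info["position"],float)
def ray(info,uv):
    K=np.array(info["camera_matrix"]);d=np.array(info["dist"],float)
    n=cv2.undistortPoints(np.array(uv,np.float64).reshape(-1,1,2),K,d).reshape(-1,2)
    return np.c_[n,np.ones(len(n))]
def atz(info,uv,z):
    M,p=pose(info); r=ray(info,uv)@M.T
    return p+r*((z-p[2])/r[:,2])[:,None]
def cloud(info,depth):
    M,p=pose(info); v,u=np.mgrid[:480,:640]
    r=ray(info,np.stack([u,v],-1).reshape(-1,2))
    P=(r*depth.reshape(-1,1))@M.T+p
    P[depth.ravel()==0]=np.nan
    return P.reshape(480,640,3)
E
python3 - <<'E'
from h import *
for c in ["top","side"]:
    i=ctrl.camera_info(c); print(c,i)
    p,d=ctrl.camera(c); cv2.imwrite(f"pics/{c}0.png",p[...,::-1]); np.savez(f"{c}0.npz",p=p,d=d)
    for t in ["base","fence","stop","rack","peg","stone","cork","leg","fish"]:
        print(t,[(x["rect"],round(x["p"],2)) for x in ctrl.recognise(c,t)][:3])
print(ctrl.read_state())
E
```

```text
pics
top {'camera_matrix': array([[563.20732661,   0.        , 313.56673976],
       [  0.        , 563.20732661, 244.67989362],
       [  0.        ,   0.        ,   1.        ]]), 'dist': array([-0.16022908,  0.        ,  0.        ,  0.        ,  0.        ]), 'position': array([ 0.35007947, -0.03268268,  1.38683221]), 'orientation': array([-171.44947855,    1.45062938,  -91.29660147])}
base [([226.2, 165.2, 111.9, 137.4], 0.84), ([313.8, 243.6, 16.3, 23.6], 0.28)]
fence [([224.4, 211.8, 76.4, 87.8], 0.7), ([307.6, 204.6, 23.9, 18.8], 0.63)]
stop [([308.0, 204.9, 25.0, 15.9], 0.63), ([124.3, 232.3, 42.2, 65.0], 0.4)]
rack [([225.1, 166.5, 114.5, 136.9], 0.39)]
peg [([445.7, 255.4, 15.0, 10.0], 0.61), ([412.5, 270.0, 15.4, 12.0], 0.42)]
stone [([316.2, 244.2, 15.0, 22.9], 0.58)]
cork [([480.8, 243.0, 30.5, 41.6], 0.97), ([411.2, 271.4, 16.4, 10.4], 0.4)]
leg [([127.3, 229.2, 39.0, 67.2], 0.92)]
fish [([408.0, 165.4, 24.5, 48.3], 0.8)]
side {'camera_matrix': array([[539.73871635,   0.        , 315.60292023],
       [  0.        , 539.73871635, 225.94587446],
       [  0.        ,   
[... 755 characters left out ...]
ish [([379.0, 321.8, 71.2, 29.7], 0.88)]
{'time': 1.0, 'joints': array([-6.97054241e+01,  2.00920887e+01,  9.46401359e+01, -8.93968312e-04,
        6.52652419e+01, -4.84885807e+00]), 'qvel': array([ 0.09757688, -0.07474335,  0.01562106, -0.0006866 ,  0.14427821,
        0.00885545]), 'joint_efforts': array([ 7.22108052e-04, -4.97258770e+01, -2.85484403e+01,  7.00772577e-02,
        2.19861651e-02,  2.16676277e-07]), 'ee_pos': array([ 0.2336916 , -0.49788075,  0.21865416]), 'tool_rot': array([-9.00010232e+01, -2.45578818e-03, -6.48561920e+01]), 'wrist_force': array([-0.44024489, -0.79579217,  0.17045066]), 'ft_torque': array([0.0506081 , 0.00269499, 0.00203467]), 'width': 0.09306939800193098}
```

Run:
```python
from h import *
a=cv2.imread("pics/top0.png")[140:330,110:530]; cv2.imwrite("pics/topc.png",cv2.resize(a,(798,361),interpolation=cv2.INTER_CUBIC))
a=cv2.imread("pics/side0.png")[120:470,190:470]; cv2.imwrite("pics/sidec.png",cv2.resize(a,(480,600),interpolation=cv2.INTER_CUBIC))
```

```text
(no output)
```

View pics/topc.png

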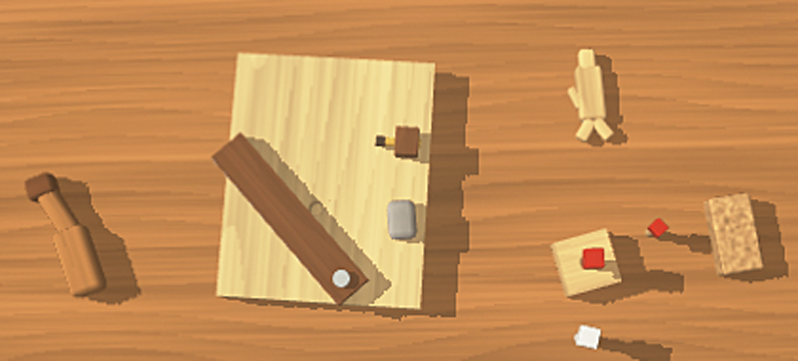

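View pics/sidec.png

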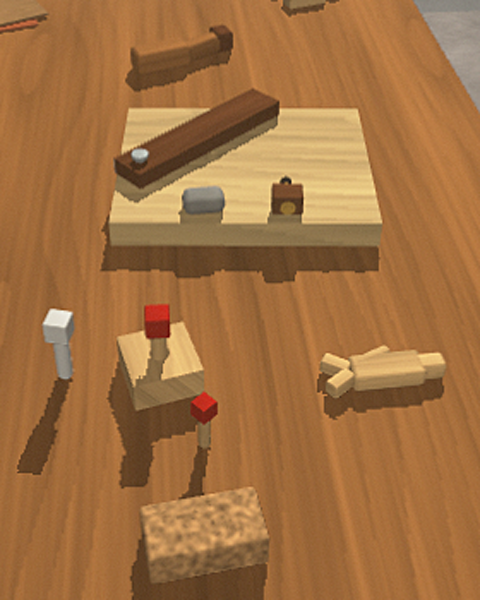

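Run:
```python
from h import *
i=ctrl.camera_info("top"); z=np.load("top0.npz"); C=cloud(i,z["d"]); p=z["p"]
# warp top image onto planes
def m(uv,zz): return atz(i,np.array(uv)/1.9+[110,140],zz).round(4)[:,:2]
print("board corners",m([(238,53),(435,63),(418,308),(217,296)],.034))
print("pin",m([(342,278)],.065),"hole",m([(316,209)],.034),"stop",m([(407,141)],.06),"nose",m([(376,141)],.045))
print("fence corners",m([(239,133),(213,154),(339,303),(368,277)],.056))
print("peg",m([(593,258)],.089),"rack corners",m([(607,230),(622,282),(572,298),(553,243)],.034))
def sel(lo,hi,x0,x1,y0,y1):
    return (C[...,2]>lo)&(C[...,2]<hi)&(C[...,0]>x0)&(C[...,0]<x1)&(C[...,1]>y0)&(C[...,1]<y1)
b=sel(.025,.042,.1,.75,-.2,.4); P=C[b]; print(len(P),P.min(0),P.max(0))
for n,mask in [("fence",ctrl.regions_of("top","fence")),("base",ctrl.regions_of("top","base")),("peg",ctrl.regions_of("top","peg"))]:
    for r in mask[:3]:
        M=r["mask"]; zz=np.nanmedian(C[M][:,2]); v,u=np.nonzero(M)
        W=atz(i,np.c_[u,v],dict(fence=.056,base=.034,peg=.089)[n])[:,:2]
        (cx,cy),(w,h),a=cv2.minAreaRect((W*1000).astype(np.float32)); print(n,round(r["p"],2),zz.round(3),(round(cx),round(cy)),(round(w),round(h)),round(a,1),cv2.boxPoints(((cx,cy),(w,h),a)).round().tolist())
```

```text
board corners [[ 0.754   0.1887]
 [ 0.732  -0.0701]
 [ 0.4141 -0.0393]
 [ 0.435   0.216 ]]
pin [[0.452 0.054]] hole [[0.5436 0.0879]] stop [[ 0.6237 -0.0309]] nose [[0.6279 0.0088]]
fence corners [[0.6412 0.1836]
 [0.6148 0.2171]
 [0.4216 0.0589]
 [0.4532 0.0221]]
peg [[ 0.4665 -0.2539]] rack corners [[ 0.5067 -0.283 ]
 [ 0.4398 -0.2989]
 [ 0.4215 -0.2342]
 [ 0.492  -0.2131]]
11216 [ 0.41452732 -0.0677647   0.02500906] [0.74982371 0.39994277 0.04197652]
fence 0.68 0.055 (531, 122) (254, 52) 40.3 [[417.0, 59.0], [451.0, 20.0], [644.0, 184.0], [611.0, 223.0]]
fence 0.6 0.088 (470, -257) (29, 26) 88.3 [[457.0, -271.0], [483.0, -272.0], [484.0, -243.0], [458.0, -242.0]]
fence 0.55 0.032 (519, 408) (174, 52) 26.0 [[429.0, 393.0], [452.0, 346.0], [608.0, 423.0], [586.0, 469.0]]
base 0.63 0.033 (585, 75) (265, 327) 85.5 [[411.0, -44.0], [737.0, -70.0], [758.0, 194.0], [432.0, 219.0]]
base 0.28 0.033 (467, -254) (73, 76) 14.0 [[422.0, -226.0], [440.0, -299.0], [512.0, -282.0], [493.0, -208.0]]
peg 0.58 0.079 (372, -241) (30, 23) 88.2 [[360.0, -256.0], [383.0, -257.0], [384.0, -227.0], [361.0, -226.0]]
peg 0.17 0.018 (672, -255) (119, 49) 6.8 [[610.0, -238.0], [616.0, -287.0], [734.0, -272.0], [728.0, -224.0]]
```

```bash
cat >> h.py <<'E'
def plan(xyz,yaw,step=40,n=0):
    s=ctrl.read_state(); p=np.array(s["ee_pos"]); y=s["tool_rot"][2]
    dy=(yaw-y+180)%360-180; D=np.array(xyz)-p
    N=int(max(n,np.ceil(np.linalg.norm(D)*1000/step),np.ceil(abs(dy)/7)))
    print("t",round(s["time"],2),"p",p.round(4),"rot",s["tool_rot"].round(2),"N",N,"dyaw",round(dy,1))
    for k in range(N):
        a=np.radians(y+dy*k/N); d=D/N*1000
        print([round(float(v),1) for v in (d[0]*np.cos(a)+d[1]*np.sin(a),-d[2],-d[0]*np.sin(a)+d[1]*np.cos(a))],round(-dy/N,2), "*" if k%5==4 else "")
E
python3 -c "
from h import *
plan((.58,.228,.12),40.3)"
```

```text
t 1.15 p [ 0.2337 -0.4979  0.2186] rot [-90.     0.   -64.86] N 21 dyaw 105.2
[-24.3, 4.7, 29.6] -5.01 
[-21.6, 4.7, 31.6] -5.01 
[-18.8, 4.7, 33.4] -5.01 
[-15.8, 4.7, 34.9] -5.01 
[-12.7, 4.7, 36.1] -5.01 *
[-9.5, 4.7, 37.1] -5.01 
[-6.2, 4.7, 37.8] -5.01 
[-2.9, 4.7, 38.2] -5.01 
[0.5, 4.7, 38.3] -5.01 
[3.8, 4.7, 38.1] -5.01 *
[7.1, 4.7, 37.6] -5.01 
[10.4, 4.7, 36.9] -5.01 
[13.6, 4.7, 35.8] -5.01 
[16.6, 4.7, 34.5] -5.01 
[19.6, 4.7, 32.9] -5.01 *
[22.4, 4.7, 31.1] -5.01 
[25.0, 4.7, 29.0] -5.01 
[27.4, 4.7, 26.7] -5.01 
[29.7, 4.7, 24.2] -5.01 
[31.7, 4.7, 21.5] -5.01 *
[33.4, 4.7, 18.7] -5.01
```

Request:
carry_out(xyz=[[-24, 5, 30], [-22, 5, 32], [-19, 5, 33], [-16, 5, 35], [-13, 5, 36]], angular=[[0, -5, 0], [0, -5, 0], [0, -5, 0], [0, -5, 0], [0, -5, 0]], gripper=[1, 1, 1, 1, 1], squeeze=20)

```text
time: 1.57
ee_pos: [0.3163, -0.3227, 0.1935]
tool_rot: [-90.0, -0.0, -39.6]
wrist_force: [0.2, -0.8, -0.7]
width: 0.0645
```

Request:
carry_out(xyz=[[-10, 5, 37], [-6, 5, 38], [-3, 5, 38], [0, 5, 38], [4, 5, 38]], angular=[[0, -5, 0], [0, -5, 0], [0, -5, 0], [0, -5, 0], [0, -5, 0]], gripper=[1, 1, 1, 1, 1])

```text
time: 1.98
ee_pos: [0.3982, -0.1498, 0.1687]
tool_rot: [-90.0, -0.0, -14.6]
wrist_force: [0.2, -0.3, -0.2]
width: 0.0309
```

Request:
carry_out(xyz=[[7, 5, 38], [10, 5, 37], [14, 5, 36], [17, 5, 34], [20, 5, 33]], angular=[[0, -5, 0], [0, -5, 0], [0, -5, 0], [0, -5, 0], [0, -5, 0]], gripper=[1, 1, 1, 1, 1])

```text
time: 2.4
ee_pos: [0.4819, 0.0235, 0.1436]
tool_rot: [-90.0, -0.0, 10.4]
wrist_force: [0.6, -1.5, 0.3]
width: 0.0011
```

Request:
carry_out(xyz=[[22, 5, 31], [25, 5, 29], [27, 5, 27], [30, 5, 24], [32, 5, 21]], angular=[[0, -5, 0], [0, -5, 0], [0, -5, 0], [0, -5, 0], [0, -5, 0]], gripper=[1, 1, 1, 1, 1])

```text
time: 2.82
ee_pos: [0.5647, 0.1958, 0.1184]
tool_rot: [-90.0, -0.0, 35.4]
wrist_force: [0.9, -1.7, 0.2]
width: 0.0006
```

Request:
carry_out(xyz=[[33, 5, 18], [0, 0, 0], [0, 0, 0]], angular=[[0, -5, 0], [0, 0, 0], [0, 0, 0]], gripper=[1, 1, 1])

```text
time: 3.07
ee_pos: [0.5807, 0.2288, 0.1128]
tool_rot: [-90.0, 0.0, 40.3]
wrist_force: [-0.9, -0.4, -0.0]
width: 0.0006
```

Run:
```python
from h import *
plan((.58,.228,.041),40.3)
s=ctrl.read_state(); print(s["wrist_force"],s["width"])
i=ctrl.camera_info("wrist"); p,d=ctrl.camera("wrist"); cv2.imwrite("pics/w1.png",p[...,::-1]); np.savez("w1.npz",p=p,d=d,info=np.array([i],dtype=object))
r=ctrl.regions_of("wrist","fence")
for q in r[:2]:
    M=q["mask"]; v,u=np.nonzero(M); W=atz(i,np.c_[u,v],.056)[:,:2]*1000
    print(q["p"],q["rect"],cv2.minAreaRect(W.astype(np.float32)))
```

```text
t 3.07 p [0.5807 0.2288 0.1128] rot [-8.998e+01  4.000e-02  4.026e+01] N 2 dyaw 0.0
[-0.6, 35.9, -0.1] -0.02 
[-0.6, 35.9, -0.1] -0.02 
[-0.85349653 -0.44315278 -0.03486065] 0.0005536397250233182
0.8 [0.0, 286.3, 342.3, 72.7] ((529.272705078125, 125.36808776855469), (248.3332061767578, 59.91028594970703), 40.3861198425293)
0.4 [0.0, 140.1, 376.0, 306.2] ((560.5579833984375, 104.9689712524414), (236.4871368408203, 248.29562377929688), 85.01390838623047)
```

View pics/w1.png

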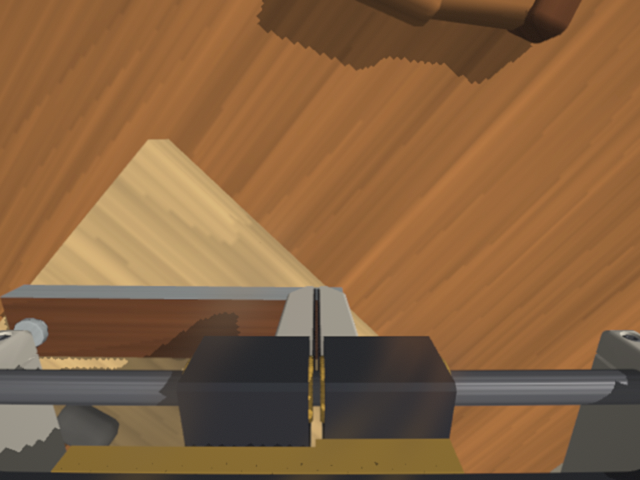

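Request:
carry_out(xyz=[[0, 30, 0], [0, 25, 0], [0, 17, 0], [0, 0, -4], [0, 0, -4]], angular=[[0, 0, 0], [0, 0, 0], [0, 0, 0], [0, 0, 0], [0, 0, 0]], gripper=[1, 1, 1, 1, 1])

```text
time: 3.58
ee_pos: [0.5859, 0.2202, 0.0419]
tool_rot: [-90.0, 0.1, 40.1]
wrist_force: [0.2, 0.1, 0.6]
width: 0.0004
```

Request:
carry_out(xyz=[[0, 0, -2], [0, 0, -1.5], [0, 0, -1.5], [0, 0, -1.5], [0, 0, -1.5]], angular=[[0, 0, 0], [0, 0, 0], [0, 0, 0], [0, 0, 0], [0, 0, 0]], gripper=[1, 1, 1, 1, 1])

```text
time: 4.0
ee_pos: [0.5914, 0.2152, 0.0422]
tool_rot: [-90.0, -0.0, 40.1]
wrist_force: [-0.3, 0.3, 0.2]
width: 0.0005
```

Request:
carry_out(xyz=[[0, 0, -1.5], [0, 0, -1.5], [0, 0, -1.5], [0, 0, -1.5], [0, 0, -1.5]], angular=[[0, 0, 0], [0, 0, 0], [0, 0, 0], [0, 0, 0], [0, 0, 0]], gripper=[1, 1, 1, 1, 1])

```text
time: 4.42
ee_pos: [0.5961, 0.2097, 0.0417]
tool_rot: [-90.0, -0.0, 40.1]
wrist_force: [-0.9, 3.6, 1.3]
width: -0.0
```

Request:
carry_out(xyz=[[0.4, 0, -3], [0.6, 0, -4], [0.6, 0, -4], [0.6, 0, -4], [0.6, 0, -4]], angular=[[0, 0.8, 0], [0, 1.1, 0], [0, 1.1, 0], [0, 1.1, 0], [0, 1.1, 0]], gripper=[1, 1, 1, 1, 1])

```text
time: 4.83
ee_pos: [0.6102, 0.1959, 0.0416]
tool_rot: [-90.0, 0.0, 34.8]
wrist_force: [-1.5, 2.4, 3.5]
width: 0.0006
```

Request:
carry_out(xyz=[[0.6, 0, -4], [0.6, 0, -4], [0.6, 0, -4], [0.6, 0, -4], [0.6, 0, -4]], angular=[[0, 1.1, 0], [0, 1.1, 0], [0, 1.1, 0], [0, 1.1, 0], [0, 1.1, 0]], gripper=[1, 1, 1, 1, 1])

```text
time: 5.25
ee_pos: [0.6234, 0.1807, 0.0416]
tool_rot: [-90.0, 0.0, 29.3]
wrist_force: [-1.8, 3.4, 2.5]
width: 0.0004
```

Request:
carry_out(xyz=[[0.6, 0, -4], [0.6, 0, -4], [0.6, 0, -4], [0.6, 0, -4], [0.6, 0, -4]], angular=[[0, 1.1, 0], [0, 1.1, 0], [0, 1.1, 0], [0, 1.1, 0], [0, 1.1, 0]], gripper=[1, 1, 1, 1, 1])

```text
time: 5.67
ee_pos: [0.6352, 0.1643, 0.0415]
tool_rot: [-90.0, 0.0, 23.8]
wrist_force: [-2.2, 0.6, 1.3]
width: 0.0002
```

Request:
carry_out(xyz=[[0.6, 0, -4], [0.6, 0, -4], [0.6, 0, -4], [0.6, 0, -4], [0.6, 0, -4]], angular=[[0, 1.1, 0], [0, 1.1, 0], [0, 1.1, 0], [0, 1.1, 0], [0, 1.1, 0]], gripper=[1, 1, 1, 1, 1])

```text
time: 6.08
ee_pos: [0.6454, 0.1468, 0.0415]
tool_rot: [-90.0, 0.0, 18.3]
wrist_force: [-1.4, 1.5, -0.2]
width: 0.0005
```

Run:
```python
from h import *
s=ctrl.read_state(); i=ctrl.camera_info("top"); p,d=ctrl.camera("top"); cv2.imwrite("pics/t2.png",p[...,::-1])
for q in ctrl.regions_of("top","fence")[:2]:
    v,u=np.nonzero(q["mask"]); W=atz(i,np.c_[u,v],.056)[:,:2]*1000
    print(q["p"],q["rect"],cv2.minAreaRect(W.astype(np.float32)))
a=np.radians(-4.9); e=np.array(s["ee_pos"][:2])-[.452,.054]
print(s["time"],s["tool_rot"],s["ee_pos"],"base-rel from pin",e@[np.cos(a),np.sin(a)],e@[-np.sin(a),np.cos(a)],s["wrist_force"])
```

```text
0.74 [267.7, 194.4, 31.5, 103.3] ((551.4193725585938, 85.14246368408203), (248.82980346679688, 51.20566177368164), 16.120851516723633)
6.0833 [-9.00020821e+01  7.32753810e-03  1.83306605e+01] [0.6454067  0.14681492 0.04150195] base-rel from pin 0.18477189381609094 0.10899591464273041 [-1.44046418  1.46498443 -0.18904026]
```

Request:
carry_out(xyz=[[0.6, 0, -4], [0.6, 0, -4], [0.6, 0, -4], [0.6, 0, -4], [0.6, 0, -4]], angular=[[0, 1.2, 0], [0, 1.2, 0], [0, 1.2, 0], [0, 1.2, 0], [0, 1.2, 0]], gripper=[1, 1, 1, 1, 1])

```text
time: 6.6
ee_pos: [0.6538, 0.1285, 0.0416]
tool_rot: [-90.0, 0.0, 12.3]
wrist_force: [-2.1, 2.0, 0.5]
width: 0.0004
```

Request:
carry_out(xyz=[[0.6, 0, -4], [0.6, 0, -4], [0.6, 0, -4], [0.6, 0, -4], [0.6, 0, -4]], angular=[[0, 1.2, 0], [0, 1.2, 0], [0, 1.2, 0], [0, 1.2, 0], [0, 1.2, 0]], gripper=[1, 1, 1, 1, 1])

```text
time: 7.02
ee_pos: [0.6602, 0.1093, 0.0416]
tool_rot: [-90.0, -0.0, 6.3]
wrist_force: [-1.2, 0.8, -0.3]
width: 0.0007
```

Request:
carry_out(xyz=[[0.3, 0, -2], [0.3, 0, -2], [0.3, 0, -2], [0.3, 0, -2], [0.3, 0, -2]], angular=[[0, 0.6, 0], [0, 0.6, 0], [0, 0.6, 0], [0, 0.6, 0], [0, 0.6, 0]], gripper=[1, 1, 1, 1, 1])

```text
time: 7.43
ee_pos: [0.6626, 0.0997, 0.0416]
tool_rot: [-90.0, -0.0, 3.4]
wrist_force: [-1.2, 0.4, -0.9]
width: 0.0005
```

Run:
```python
from h import *
s=ctrl.read_state(); i=ctrl.camera_info("top"); p,d=ctrl.camera("top"); 
cv2.imwrite("pics/t3.png",cv2.resize(p[180:310,220:350,::-1],(780,780)[:2],interpolation=cv2.INTER_CUBIC)[:600])
for q in ctrl.regions_of("top","fence")[:2]:
    v,u=np.nonzero(q["mask"]); W=atz(i,np.c_[u,v],.056)[:,:2]*1000
    print(q["p"],q["rect"],cv2.minAreaRect(W.astype(np.float32)))
a=np.radians(-4.9); e=np.array(s["ee_pos"][:2])-[.452,.054]
print(s["time"],s["tool_rot"],s["ee_pos"],"base-rel from pin",e@[np.cos(a),np.sin(a)],e@[-np.sin(a),np.cos(a)],s["wrist_force"])
```

```text
0.7 [286.9, 192.3, 10.7, 101.4] ((557.7984008789062, 44.87755584716797), (248.2416534423828, 22.387910842895508), 1.9659639596939087)
7.4333 [-9.00000624e+01 -5.08615909e-03  3.39259812e+00] [0.66256158 0.09974255 0.04164404] base-rel from pin 0.20588485043344074 0.06356089634220366 [-1.1691163   0.43511973 -0.93246789]
```

View pics/t3.png

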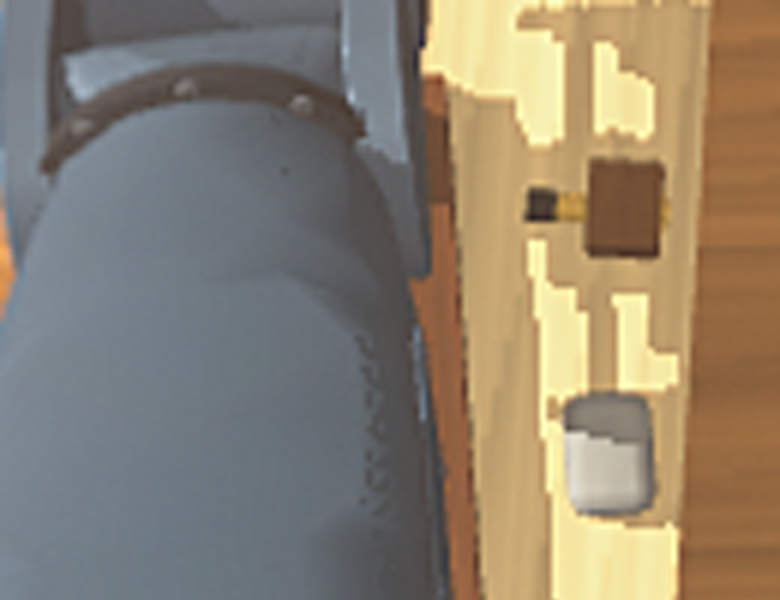

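Request:
carry_out(xyz=[[0.3, 0, -2], [0.3, 0, -2], [0.3, 0, -2], [0.3, 0, -2], [0.3, 0, -2]], angular=[[0, 0.7, 0], [0, 0.7, 0], [0, 0.7, 0], [0, 0.7, 0], [0, 0.7, 0]], gripper=[1, 1, 1, 1, 1])

```text
time: 7.95
ee_pos: [0.6645, 0.0898, 0.0417]
tool_rot: [-90.0, -0.0, -0.1]
wrist_force: [-0.1, 1.7, -0.7]
width: 0.0006
```

Request:
carry_out(xyz=[[0.3, 0, -2], [0.3, 0, -2], [0.3, 0, -2], [0.3, 0, -2], [0.3, 0, -2]], angular=[[0, 0.7, 0], [0, 0.7, 0], [0, 0.7, 0], [0, 0.7, 0], [0, 0.7, 0]], gripper=[1, 1, 1, 1, 1])

```text
time: 8.37
ee_pos: [0.6657, 0.0797, 0.0417]
tool_rot: [-90.0, -0.0, -3.6]
wrist_force: [1.4, 2.3, -0.1]
width: 0.0005
```

Request:
carry_out(xyz=[[0.1, 0, -0.6], [0.1, 0, -0.6], [0.1, 0, -0.6], [0.1, 0, -0.6], [0, 0, -0.6]], angular=[[0, 0.2, 0], [0, 0.2, 0], [0, 0.2, 0], [0, 0.2, 0], [0, 0.2, 0]], gripper=[1, 1, 1, 1, 1])

```text
time: 8.78
ee_pos: [0.6659, 0.0769, 0.0417]
tool_rot: [-90.0, -0.0, -4.6]
wrist_force: [1.7, 1.0, -0.2]
width: 0.0004
```

```bash
cat > look.py <<'E'
from h import *
s=ctrl.read_state(); p,d=ctrl.camera("top"); 
np.save("tl.npy",p)
for r in (212,213,214,215,216): print(r,p[r,288:318].sum(1).tolist())
print(s["time"],s["tool_rot"].round(2),s["ee_pos"].round(4),s["wrist_force"].round(2))
E
python3 look.py
```

```text
212 [261, 244, 240, 241, 236, 234, 225, 270, 280, 281, 281, 292, 228, 237, 231, 230, 502, 485, 485, 439, 182, 176, 177, 194, 235, 391, 375, 438, 401, 418]
213 [255, 242, 241, 237, 235, 237, 229, 255, 282, 283, 279, 286, 229, 219, 319, 265, 501, 483, 491, 427, 183, 185, 188, 179, 199, 414, 390, 399, 390, 334]
214 [258, 239, 244, 242, 237, 236, 229, 239, 282, 278, 280, 285, 236, 211, 332, 263, 497, 484, 496, 450, 216, 191, 197, 184, 275, 435, 426, 419, 432, 351]
215 [258, 247, 242, 241, 236, 233, 236, 229, 278, 279, 278, 281, 242, 209, 333, 265, 497, 482, 498, 354, 196, 178, 187, 177, 264, 396, 395, 393, 410, 346]
216 [254, 248, 242, 242, 239, 241, 234, 225, 253, 275, 272, 279, 249, 209, 330, 267, 494, 485, 495, 300, 143, 143, 153, 139, 204, 350, 350, 326, 340, 320]
8.7833 [-9.00e+01 -1.00e-02 -4.57e+00] [0.6659 0.0769 0.0417] [ 1.74  0.96 -0.16]
```

Request:
carry_out(xyz=[[0.1, 0, -0.6], [0.1, 0, -0.6], [0.1, 0, -0.6], [0.1, 0, -0.6], [0, 0, -0.6]], angular=[[0, 0.2, 0], [0, 0.2, 0], [0, 0.2, 0], [0, 0.2, 0], [0, 0.2, 0]], gripper=[1, 1, 1, 1, 1])

```text
time: 9.25
ee_pos: [0.666, 0.0738, 0.0417]
tool_rot: [-90.0, -0.0, -5.6]
wrist_force: [1.6, 1.1, 0.3]
width: 0.0004
```

Request:
carry_out(xyz=[[0.1, 0, -0.4], [0.1, 0, -0.4], [0, 0, -0.4], [0, 0, -0.4], [0, 0, -0.4]], angular=[[0, 0.1, 0], [0, 0.1, 0], [0, 0.1, 0], [0, 0.1, 0], [0, 0.1, 0]], gripper=[1, 1, 1, 1, 1])

```text
time: 9.67
ee_pos: [0.666, 0.0718, 0.0417]
tool_rot: [-90.0, -0.0, -6.1]
wrist_force: [1.5, 1.8, -0.3]
width: 0.0005
```

```bash
python3 look.py
```

```text
212 [270, 267, 260, 251, 237, 236, 241, 235, 228, 251, 286, 283, 283, 284, 258, 217, 292, 261, 504, 443, 180, 175, 177, 195, 237, 393, 376, 441, 404, 417]
213 [272, 268, 260, 253, 242, 243, 241, 237, 234, 235, 287, 282, 283, 286, 271, 212, 298, 265, 507, 454, 215, 211, 191, 177, 198, 416, 390, 400, 389, 335]
214 [270, 267, 258, 255, 243, 244, 239, 240, 235, 225, 265, 278, 279, 279, 275, 215, 289, 305, 515, 439, 220, 222, 195, 181, 272, 431, 420, 420, 431, 355]
215 [270, 263, 257, 248, 244, 242, 239, 241, 230, 231, 251, 278, 278, 279, 278, 209, 293, 315, 516, 343, 195, 199, 204, 175, 264, 399, 390, 395, 412, 350]
216 [263, 263, 255, 249, 245, 241, 239, 240, 236, 235, 240, 277, 273, 275, 277, 198, 287, 311, 513, 301, 137, 146, 156, 143, 213, 349, 352, 324, 342, 319]
9.6667 [-9.00e+01 -1.00e-02 -6.07e+00] [0.666  0.0718 0.0417] [ 1.52  1.84 -0.28]
```

Request:
carry_out(xyz=[[0, 0, -0.4], [0, 0, -0.4], [0, 0, -0.4], [0, 0, -0.4], [0, 0, -0.4]], angular=[[0, 0.1, 0], [0, 0.1, 0], [0, 0.1, 0], [0, 0.1, 0], [0, 0.1, 0]], gripper=[1, 1, 1, 1, 1])

```text
time: 10.13
ee_pos: [0.6657, 0.0698, 0.0416]
tool_rot: [-90.0, -0.0, -6.6]
wrist_force: [1.8, 2.5, 0.9]
width: 0.0002
```

Request:
carry_out(xyz=[[0, 0, -0.2], [0, 0, -0.2], [0, 0, -0.2], [0, 0, -0.2], [0, 0, -0.2]], angular=[[0, 0, 0], [0, 0, 0], [0, 0, 0], [0, 0, 0], [0, 0, 0]], gripper=[1, 1, 1, 1, 1])

```text
time: 10.55
ee_pos: [0.6656, 0.0688, 0.0417]
tool_rot: [-90.0, -0.0, -6.6]
wrist_force: [0.9, 1.9, 1.2]
width: 0.0006
```

Still only sliding friction (about 2 N); continue in 1 mm blocks.

Request:
carry_out(xyz=[[0, 0, -0.2], [0, 0, -0.2], [0, 0, -0.2], [0, 0, -0.2], [0, 0, -0.2]], angular=[[0, 0, 0], [0, 0, 0], [0, 0, 0], [0, 0, 0], [0, 0, 0]], gripper=[1, 1, 1, 1, 1])

```text
time: 10.97
ee_pos: [0.6655, 0.0678, 0.0416]
tool_rot: [-90.0, 0.0, -6.6]
wrist_force: [1.6, 2.7, 0.2]
width: 0.0005
```

Request:
carry_out(xyz=[[0, 0, -0.2], [0, 0, -0.2], [0, 0, -0.2], [0, 0, -0.2], [0, 0, -0.2]], angular=[[0, 0, 0], [0, 0, 0], [0, 0, 0], [0, 0, 0], [0, 0, 0]], gripper=[1, 1, 1, 1, 1])

```text
time: 11.38
ee_pos: [0.6653, 0.0668, 0.0416]
tool_rot: [-90.0, 0.0, -6.6]
wrist_force: [1.5, 1.4, 0.6]
width: 0.0008
```

Request:
carry_out(xyz=[[0, 0, -0.2], [0, 0, -0.2], [0, 0, -0.2], [0, 0, -0.2], [0, 0, -0.2]], angular=[[0, 0, 0], [0, 0, 0], [0, 0, 0], [0, 0, 0], [0, 0, 0]], gripper=[1, 1, 1, 1, 1])

```text
time: 11.8
ee_pos: [0.6653, 0.0659, 0.0416]
tool_rot: [-90.0, -0.0, -6.6]
wrist_force: [2.1, 2.2, 0.4]
width: 0.0003
```

Request:
carry_out(xyz=[[0, 0, -0.2], [0, 0, -0.2], [0, 0, -0.2], [0, 0, -0.2], [0, 0, -0.2]], angular=[[0, 0, 0], [0, 0, 0], [0, 0, 0], [0, 0, 0], [0, 0, 0]], gripper=[1, 1, 1, 1, 1])

```text
time: 12.22
ee_pos: [0.6652, 0.065, 0.0416]
tool_rot: [-90.0, -0.0, -6.6]
wrist_force: [2.1, 3.2, -0.1]
width: 0.0006
```

Request:
carry_out(xyz=[[0, 0, -0.1], [0, 0, -0.1], [0, 0, -0.1], [0, 0, -0.1], [0, 0, -0.1]], angular=[[0, 0, 0], [0, 0, 0], [0, 0, 0], [0, 0, 0], [0, 0, 0]], gripper=[1, 1, 1, 1, 1])

```text
time: 12.63
ee_pos: [0.6652, 0.0646, 0.0416]
tool_rot: [-90.0, -0.0, -6.6]
wrist_force: [2.8, 5.2, -1.1]
width: 0.0004
```

Request:
carry_out(xyz=[[0, 0, -0.1], [0, 0, -0.1], [0, 0, -0.1], [0, 0, -0.1], [0, 0, -0.1]], angular=[[0, 0, 0], [0, 0, 0], [0, 0, 0], [0, 0, 0], [0, 0, 0]], gripper=[1, 1, 1, 1, 1])

```text
time: 13.05
ee_pos: [0.6652, 0.0644, 0.0416]
tool_rot: [-90.0, -0.0, -6.6]
wrist_force: [3.5, 6.5, -0.1]
width: 0.0004
```

Request:
carry_out(xyz=[[0, 0, -0.2], [0, 0, -0.2], [0, 0, -0.2], [0, 0, 0], [0, 0, 0]], angular=[[0, 0, 0], [0, 0, 0], [0, 0, 0], [0, 0, 0], [0, 0, 0]], gripper=[1, 1, 1, 1, 1])

```text
time: 13.47
ee_pos: [0.6652, 0.0642, 0.0417]
tool_rot: [-89.9, -0.0, -6.6]
wrist_force: [4.0, 7.6, -2.1]
width: 0.0003
```

Request:
carry_out(xyz=[[0, 0, -0.2], [0, 0, -0.2], [0, 0, -0.2], [0, 0, 0], [0, 0, 0]], angular=[[0, 0, 0], [0, 0, 0], [0, 0, 0], [0, 0, 0], [0, 0, 0]], gripper=[1, 1, 1, 1, 1])

```text
time: 13.88
ee_pos: [0.6652, 0.0639, 0.0418]
tool_rot: [-89.9, -0.1, -6.6]
wrist_force: [5.4, 10.2, -1.1]
width: 0.0005
```

Request:
carry_out(xyz=[[0, 0, 0], [0, 0, 0], [0, 0, 0], [0, 0, 0], [0, 0, 0]], angular=[[0, 0, 0], [0, 0, 0], [0, 0, 0], [0, 0, 0], [0, 0, 0]], gripper=[1, 1, 1, 1, 1])

```text
time: 14.3
ee_pos: [0.6652, 0.0639, 0.0418]
tool_rot: [-89.9, -0.1, -6.6]
wrist_force: [3.7, 9.3, -0.7]
width: 0.0004
```

Request:
carry_out(xyz=[[0, 0, 0], [0, 0, 0], [0, 0, 0], [0, 0, 0], [0, 0, 0]], angular=[[0, 0, 0], [0, 0, 0], [0, 0, 0], [0, 0, 0], [0, 0, 0]], gripper=[1, 1, 1, 1, 1])

```text
time: 14.72
ee_pos: [0.6652, 0.0639, 0.0418]
tool_rot: [-89.9, -0.0, -6.6]
wrist_force: [4.1, 10.2, -1.1]
width: 0.0003
```

Request:
carry_out(xyz=[[0, 0, 0], [0, 0, 0], [0, 0, 0], [0, 0, 0], [0, 0, 0]], angular=[[0, 0, 0], [0, 0, 0], [0, 0, 0], [0, 0, 0], [0, 0, 0]], gripper=[1, 1, 1, 1, 1])

```text
time: 15.13
ee_pos: [0.6652, 0.0639, 0.0418]
tool_rot: [-89.9, -0.0, -6.6]
wrist_force: [3.6, 9.5, -0.5]
width: 0.0007
```

Request:
carry_out(xyz=[[0, 0, 0], [0, 0, 0], [0, 0, 0], [0, 0, 0], [0, 0, 0]], angular=[[0, 0, 0], [0, 0, 0], [0, 0, 0], [0, 0, 0], [0, 0, 0]], gripper=[1, 1, 1, 1, 1])

```text
time: 15.55
ee_pos: [0.6652, 0.0639, 0.0417]
tool_rot: [-89.9, -0.0, -6.6]
wrist_force: [4.8, 9.6, -0.8]
width: 0.0007
```

Request:
carry_out(xyz=[[0, 0, 0.4], [0, 0, 0.4], [0, 0, 0.6], [0, 0, 0.8], [0, 0, 1]], angular=[[0, 0, 0], [0, 0, 0], [0, 0, 0], [0, 0, 0], [0, 0, 0]], gripper=[1, 1, 1, 1, 1])

```text
time: 15.97
ee_pos: [0.6649, 0.0655, 0.0415]
tool_rot: [-90.0, 0.1, -6.6]
wrist_force: [-0.1, 1.6, -0.4]
width: 0.0004
```

Request:
carry_out(xyz=[[0, 0, 3], [0, 0, 8], [0, 0, 12], [0, -10, 5], [0, -35, 0]], angular=[[0, 0, 0], [0, 0, 0], [0, 0, 0], [0, 0, 0], [0, 0, 0]], gripper=[1, 1, 1, 1, 1])

```text
time: 16.38
ee_pos: [0.6657, 0.0953, 0.0827]
tool_rot: [-90.1, 0.5, -6.5]
wrist_force: [0.4, 0.3, 0.1]
width: 0.0004
```

Request:
carry_out(xyz=[[0, -40, 0], [0, -30, 0]], angular=[[0, 0, 0], [0, 0, 0]], gripper=[1, 1])

```text
time: 16.55
ee_pos: [0.6688, 0.0946, 0.1602]
tool_rot: [-90.0, -0.1, -6.5]
wrist_force: [-0.2, 0.0, -0.1]
width: 0.0004
```

Run:
```python
from h import *
i=ctrl.camera_info("wrist"); s=ctrl.read_state(); M,p=pose(i); T=R.from_euler('xyz',s["tool_rot"],degrees=True).as_matrix()
print("cam in tool",T.T@(p-s["ee_pos"]),(T.T@M).round(2).tolist())
def proj(P):
    Mi=M.T; r=R.from_matrix(Mi).as_rotvec(); return cv2.projectPoints(np.array([P],float),r,-Mi@p,np.array(i["camera_matrix"]),np.array(i["dist"]))[0].ravel()
print(proj((.5446,.0877,.034)),proj((.452,.054,.065)),i["camera_matrix"])
plan((.4665,-.265,.20),-6.5)
```

```text
cam in tool [-1.54221951e-04 -1.65505104e-01  8.41410437e-02] [[1.0, 0.0, -0.0], [0.0, -0.3, 0.95], [0.0, -0.95, -0.3]]
[180.90725555 258.44592061] [ 71.87900504 318.57075547] [[342.43914379   0.         316.10222794]
 [  0.         342.43914379 244.60905914]
 [  0.           0.           1.        ]]
t 16.55 p [0.6688 0.0946 0.1602] rot [-89.98  -0.11  -6.51] N 11 dyaw 0.0
[-14.6, -3.6, -34.6] -0.0 
[-14.6, -3.6, -34.6] -0.0 
[-14.6, -3.6, -34.6] -0.0 
[-14.6, -3.6, -34.6] -0.0 
[-14.6, -3.6, -34.6] -0.0 *
[-14.6, -3.6, -34.6] -0.0 
[-14.6, -3.6, -34.6] -0.0 
[-14.6, -3.6, -34.6] -0.0 
[-14.6, -3.6, -34.6] -0.0 
[-14.6, -3.6, -34.6] -0.0 *
[-14.6, -3.6, -34.6] -0.0
```

Run:
```python
from h import *
i=ctrl.camera_info("wrist"); p,d=ctrl.camera("wrist"); np.savez("w2.npz",p=p,d=d,info=np.array([i],dtype=object))
a=p[170:370,20:280,::-1]; cv2.imwrite("pics/w2.png",cv2.resize(a,None,fx=3,fy=3,interpolation=cv2.INTER_CUBIC))
for q in ctrl.recognise("wrist","keeper_hole")[:2]: print(q)
```

```text
{'rect': [16.4, 109.7, 395.0, 261.6], 'p': 0.62}
```

View pics/w2.png

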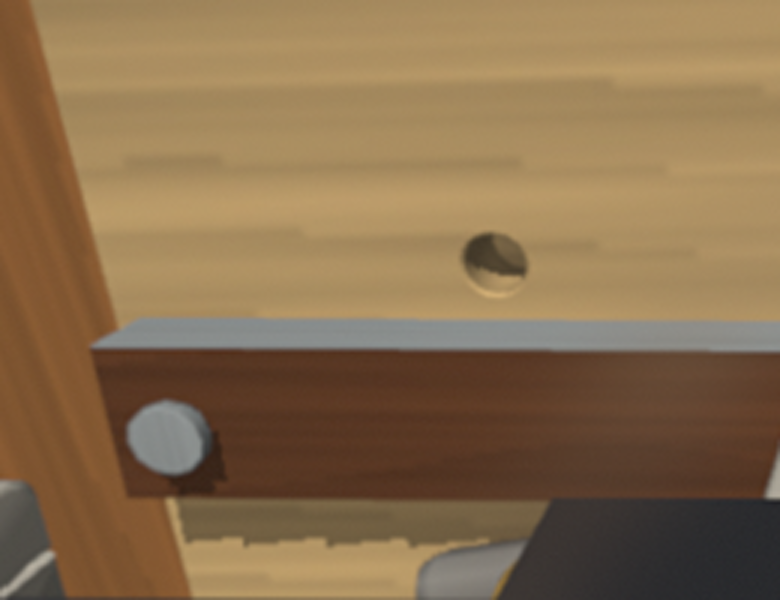

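Request:
carry_out(xyz=[[-15, -4, -35], [-15, -4, -35], [-15, -4, -35], [-15, -4, -35], [-15, -4, -35]], angular=[[0, 0, 0], [0, 0, 0], [0, 0, 0], [0, 0, 0], [0, 0, 0]], gripper=[0.2, 0.2, 0.2, 0.2, 0.2])

```text
time: 17.07
ee_pos: [0.5727, -0.0723, 0.1767]
tool_rot: [-90.0, 0.0, -6.5]
wrist_force: [0.4, -0.1, -0.6]
width: 0.0291
```

Request:
carry_out(xyz=[[-15, -4, -35], [-15, -4, -35], [-15, -4, -35], [-15, -4, -35], [-15, -4, -35]], angular=[[0, 0, 0], [0, 0, 0], [0, 0, 0], [0, 0, 0], [0, 0, 0]], gripper=[0.2, 0.2, 0.2, 0.2, 0.2])

```text
time: 17.48
ee_pos: [0.4783, -0.2378, 0.1968]
tool_rot: [-90.0, 0.0, -6.5]
wrist_force: [0.1, 0.5, -0.1]
width: 0.037
```

Request:
carry_out(xyz=[[-13, -4, -35], [0, 0, 0], [0, 0, 0]], angular=[[0, 0, 0], [0, 0, 0], [0, 0, 0]], gripper=[0.2, 0.2, 0.2])

```text
time: 17.73
ee_pos: [0.462, -0.271, 0.2007]
tool_rot: [-90.0, 0.0, -6.7]
wrist_force: [-0.2, 0.2, 0.7]
width: 0.037
```

Run:
```python
from h import *
s=ctrl.read_state();print(s["time"],s["ee_pos"],s["tool_rot"],s["width"])
i=ctrl.camera_info("wrist"); p,d=ctrl.camera("wrist"); np.savez("w3.npz",p=p,d=d,info=np.array([i],dtype=object))
cv2.imwrite("pics/w3.png",p[...,::-1])
for q in ctrl.regions_of("wrist","peg")[:4]: 
    v,u=np.nonzero(q["mask"]); W=atz(i,np.c_[u,v],.089)[:,:2]*1000; print(q["p"],q["rect"],cv2.minAreaRect(W.astype(np.float32)))
hsv=cv2.cvtColor(p,cv2.COLOR_RGB2HSV); m=((hsv[...,0]<6)|(hsv[...,0]>174))&(hsv[...,1]>170)&(hsv[...,2]>60)
n,l,st,c=cv2.connectedComponentsWithStats(m.astype(np.uint8))
C=cloud(i,d)
for k in range(1,n):
    if st[k,4]>60:
        mk=l==k; t=mk&(C[...,2]>.084); v,u=np.nonzero(t); 
        print(st[k],c[k].round(1), np.nanpercentile(C[mk][:,2],[5,50,95]).round(3))
        if len(u)>20: print("top face",cv2.minAreaRect((atz(i,np.c_[u,v],.089)[:,:2]*1000).astype(np.float32)), p[mk].mean(0))
```

```text
17.7333 [ 0.46199217 -0.27100428  0.20070517] [-8.99939609e+01  1.64206696e-03 -6.71074854e+00] 0.03697457351038798
0.89 [306.7, 200.5, 31.5, 38.3] ((469.55548095703125, -252.574951171875), (31.367919921875, 24.83099365234375), 84.40262603759766)
0.63 [357.0, 272.9, 21.4, 21.4] ((502.9819030761719, -315.44287109375), (11.36990737915039, 26.288227081298828), 28.401954650878906)
0.61 [199.2, 202.0, 40.6, 34.5] ((383.91748046875, -241.2317657470703), (33.01118087768555, 32.82878112792969), 77.45729064941406)
[309 204  29  33 808] [323.2 220.1] [0.078 0.088 0.089]
top face ((469.5718994140625, -255.1135711669922), (23.769126892089844, 21.95735740661621), 89.9499740600586) [177.23514851  42.42079208  29.83787129]
[364 281  17  11  73] [371.8 286.1] [0.045 0.053 0.059]
```

View pics/w3.png

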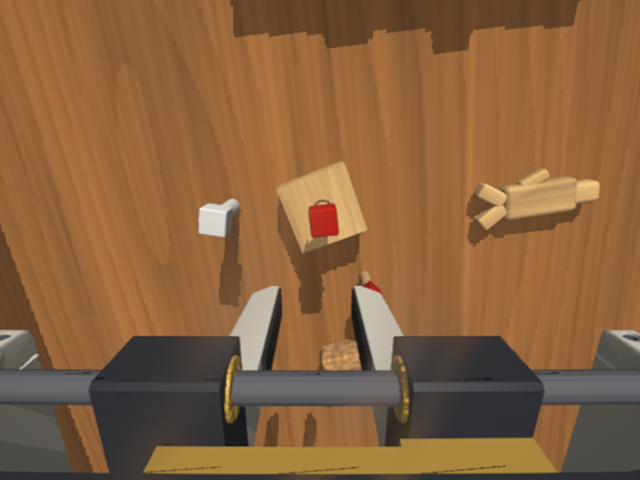

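Run:
```python
from h import *
i=np.load("w2.npz",allow_pickle=True)["info"][0]; p=np.load("w2.npz")["p"]
print("hole",atz(i,[(185,258.5)],.034).round(4),"pin",atz(i,[(20+170/3,170+437/3)],.065).round(4))
g=[(20+300/3,170+348/3),(20+700/3,170+352/3)]; f=atz(i,g,.056); print("fence edge",f.round(4),np.degrees(np.arctan2(*(f[1]-f[0])[[1,0]])))
plan((.4696,-.2551,.12),0,step=16)
```

```text
hole [[0.5483 0.0872 0.034 ]] pin [[0.4571 0.0563 0.065 ]]
fence edge [[0.4964 0.0758 0.056 ]
 [0.6106 0.0616 0.056 ]] -7.064256469641319
t 17.83 p [ 0.4628 -0.2693  0.2004] rot [-8.997e+01  2.000e-02 -6.540e+00] N 6 dyaw 6.5
[0.9, 13.4, 2.5] -1.09 
[0.9, 13.4, 2.5] -1.09 
[0.9, 13.4, 2.4] -1.09 
[1.0, 13.4, 2.4] -1.09 
[1.0, 13.4, 2.4] -1.09 *
[1.1, 13.4, 2.4] -1.09
```

Request:
carry_out(xyz=[[1, 14, 2.5], [1, 14, 2.5], [1, 14, 2.5], [1, 14, 2.5], [1, 14, 2.5]], angular=[[0, -1.3, 0], [0, -1.3, 0], [0, -1.3, 0], [0, -1.3, 0], [0, -1.3, 0]], gripper=[0.2, 0.2, 0.2, 0.2, 0.2])

```text
time: 18.25
ee_pos: [0.4691, -0.2563, 0.1298]
tool_rot: [-90.0, 0.0, 0.1]
wrist_force: [0.3, -0.0, -0.0]
width: 0.0371
```

Request:
carry_out(xyz=[[0, 10, 2], [0, 0, 0], [0, 0, 0]], angular=[[0, 0, 0], [0, 0, 0], [0, 0, 0]], gripper=[0.2, 0.2, 0.2])

```text
time: 18.5
ee_pos: [0.4686, -0.2552, 0.1205]
tool_rot: [-90.0, 0.0, -0.0]
wrist_force: [-0.6, -1.1, -0.3]
width: 0.0371
```

Run:
```python
from h import *
i=ctrl.camera_info("wrist"); p,d=ctrl.camera("wrist")
hsv=cv2.cvtColor(p,cv2.COLOR_RGB2HSV); m=((hsv[...,0]<6)|(hsv[...,0]>174))&(hsv[...,1]>170)&(hsv[...,2]>60)
C=cloud(i,d); t=m&(C[...,2]>.085)&(C[...,2]<.095); v,u=np.nonzero(t); print(len(u))
print("top face",cv2.minAreaRect((atz(i,np.c_[u,v],.089)[:,:2]*1000).astype(np.float32)), np.nanmedian(C[t],0))
plan((.4690,-.2545,.061),0,step=16)
cv2.imwrite("pics/w4.png",cv2.resize(p[200:480,200:440,::-1],None,fx=2,fy=2))
```

```text
1279
top face ((469.4961242675781, -254.80526733398438), (22.74483299255371, 23.553455352783203), 0.033833105117082596) [ 0.46949056 -0.25495557  0.08816877]
t 18.55 p [ 0.4689 -0.2557  0.1211] rot [-9.001e+01 -2.000e-02 -4.000e-02] N 4 dyaw 0.0
[0.0, 15.0, 0.3] -0.01 
[0.0, 15.0, 0.3] -0.01 
[0.0, 15.0, 0.3] -0.01 
[0.0, 15.0, 0.3] -0.01
```

View pics/w4.png

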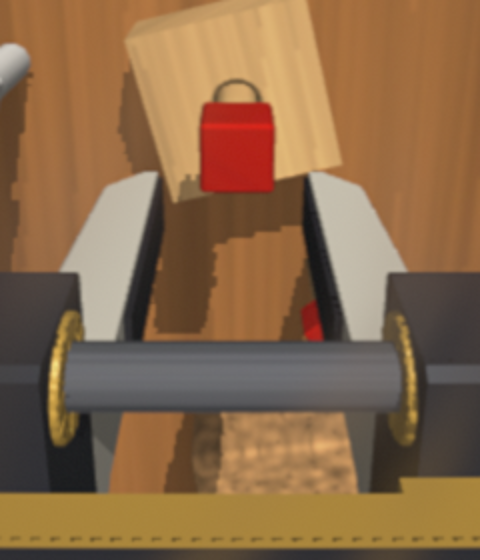

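Request:
carry_out(xyz=[[0.3, 20, 0.5], [0.3, 20, 0.5], [0, 15, 0], [0, 5, 0], [0, 0, 0]], angular=[[0, 0, 0], [0, 0, 0], [0, 0, 0], [0, 0, 0], [0, 0, 0]], gripper=[0.2, 0.2, 0.2, 0.2, 0.2], squeeze=20)

```text
time: 18.97
ee_pos: [0.4689, -0.2549, 0.0604]
tool_rot: [-90.0, 0.0, -0.1]
wrist_force: [-0.5, 0.3, -0.1]
width: 0.0371
```

Request:
carry_out(xyz=[[0, 0, 0], [0, 0, 0], [0, 0, 0], [0, 0, 0], [0, 0, 0]], angular=[[0, 0, 0], [0, 0, 0], [0, 0, 0], [0, 0, 0], [0, 0, 0]], gripper=[1, 1, 1, 1, 1])

```text
time: 19.38
ee_pos: [0.4696, -0.2555, 0.0617]
tool_rot: [-90.1, -0.1, -0.1]
wrist_force: [-0.5, 0.8, 6.5]
width: 0.0242
```

Request:
carry_out(xyz=[[0, -5, 0], [0, -10, 0], [0, -15, 0], [0, -20, 0], [0, -20, 0]], angular=[[0, 0, 0], [0, 0, 0], [0, 0, 0], [0, 0, 0], [0, 0, 0]], gripper=[1, 1, 1, 1, 1])

```text
time: 19.8
ee_pos: [0.4688, -0.2549, 0.132]
tool_rot: [-90.0, 0.0, -0.1]
wrist_force: [-0.0, -0.5, -0.3]
width: 0.0236
```

Run:
```python
from h import *
s=ctrl.read_state(); print(s["wrist_force"],s["width"])
# aim ~ hover over hole, tool yaw -5
plan((.5465,.0875,.160),-5)
```

```text
[-0.04860057 -0.45598345 -0.33352281] 0.023590670120267016
t 19.8 p [ 0.4688 -0.2549  0.132 ] rot [-8.998e+01  2.000e-02 -6.000e-02] N 9 dyaw -4.9
[8.6, -3.1, 38.1] 0.55 
[8.2, -3.1, 38.1] 0.55 
[7.9, -3.1, 38.2] 0.55 
[7.5, -3.1, 38.3] 0.55 
[7.1, -3.1, 38.4] 0.55 *
[6.8, -3.1, 38.4] 0.55 
[6.4, -3.1, 38.5] 0.55 
[6.0, -3.1, 38.5] 0.55 
[5.7, -3.1, 38.6] 0.55
```

Request:
carry_out(xyz=[[8.5, -2, 36], [8, -2, 36], [8, -2, 36], [7.5, 0, 36], [7, 0, 36]], angular=[[0, 0.5, 0], [0, 0.5, 0], [0, 0.5, 0], [0, 0.5, 0], [0, 0.5, 0]], gripper=[1, 1, 1, 1, 1])

```text
time: 20.22
ee_pos: [0.5115, -0.0741, 0.1378]
tool_rot: [-90.0, -0.1, -2.6]
wrist_force: [1.0, 0.2, 1.1]
width: 0.0239
```

Request:
carry_out(xyz=[[7, 0, 36], [6.5, 0, 36], [6, 0, 36], [5.5, 0, 30], [0, 0, 5]], angular=[[0, 0.5, 0], [0, 0.5, 0], [0, 0.5, 0], [0, 0.5, 0], [0, 0.5, 0]], gripper=[1, 1, 1, 1, 1])

```text
time: 20.63
ee_pos: [0.5453, 0.0695, 0.1376]
tool_rot: [-89.9, -0.1, -4.9]
wrist_force: [0.1, 0.6, -0.9]
width: 0.0237
```

Request:
carry_out(xyz=[[0, 0, 0], [0, 0, 0], [0, 0, 0], [0, 0, 0]], angular=[[0, 0, 0], [0, 0, 0], [0, 0, 0], [0, 0, 0]], gripper=[1, 1, 1, 1])

```text
time: 20.97
ee_pos: [0.5444, 0.0643, 0.1368]
tool_rot: [-90.0, 0.0, -5.1]
wrist_force: [0.3, 0.6, -0.6]
width: 0.0239
```

Run:
```python
from h import *
s=ctrl.read_state(); print(s["time"],s["ee_pos"],s["tool_rot"])
i=ctrl.camera_info("wrist"); p,d=ctrl.camera("wrist"); np.savez("w5.npz",p=p,d=d,info=np.array([i],dtype=object),ee=s["ee_pos"],rot=s["tool_rot"])
M,q=pose(i)
def proj(P):
    Mi=M.T; return cv2.projectPoints(np.array([P],float),R.from_matrix(Mi).as_rotvec(),-Mi@q,np.array(i["camera_matrix"]),np.array(i["dist"]))[0].ravel()
h=proj((.5465,.0875,.034)); e=np.array(s["ee_pos"]); f=proj(e-[0,0,.052]); print("hole pred",h,"foot pred",f)
u0,v0=220,120
cv2.imwrite("pics/w5.png",cv2.resize(p[v0:v0+240,u0:u0+200,::-1],None,fx=2.5,fy=2.5,interpolation=cv2.INTER_CUBIC))
```

```text
20.9667 [0.54442527 0.0643403  0.13683836] [-9.00071491e+01  6.76257620e-04 -5.13190176e+00]
hole pred [316.57613029 216.31062201] foot pred [316.59274329 266.40094454]
```

View pics/w5.png

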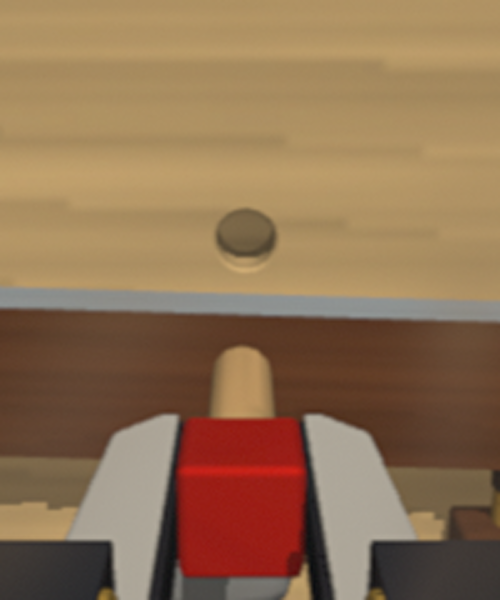

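Run:
```python
from h import *
z=np.load("w5.npz",allow_pickle=True); i=z["info"][0]; p=z["p"]
crop=p[185:245,300:340]; g=cv2.cvtColor(crop,cv2.COLOR_RGB2GRAY)
W=atz(i,[(318.6,216.0),(318.6,202.8),(318.6,228.8),(306.4,216),(330.8,216)],.034); print(W.round(4), np.linalg.norm(W[1]-W[2]),np.linalg.norm(W[3]-W[4]))
C=cloud(i,z["d"]); 
# shank points
m=(C[...,2]>.087)&(C[...,2]<.115)&(np.abs(C[...,0]-z["ee"][0])<.015)&(np.abs(C[...,1]-z["ee"][1])<.02)
for lo in (.086,.092,.098,.104): 
    k=(C[...,2]>lo)&(C[...,2]<lo+.006)&(np.abs(C[...,0]-z["ee"][0])<.015)&(np.abs(C[...,1]-z["ee"][1])<.02); Q=C[k]
    if len(Q)>5: print(lo,len(Q),np.percentile(Q[:,0],[2,98]).mean().round(4),np.percentile(Q[:,0],[2,98]).round(4),"max y",np.percentile(Q[:,1],98).round(4))
print("ee",z["ee"])
plan((W[0,0],W[0,1],.112),-5.1)
```

```text
[[0.5481 0.0876 0.034 ]
 [0.5491 0.0982 0.034 ]
 [0.5472 0.0771 0.034 ]
 [0.5384 0.0885 0.034 ]
 [0.5579 0.0867 0.034 ]] 0.021266777119988818 0.01953529235046058
0.086 53 0.5448 [0.5375 0.552 ] max y 0.0712
0.092 79 0.5443 [0.537  0.5517] max y 0.0714
0.098 80 0.5447 [0.5373 0.5522] max y 0.0713
0.104 92 0.5447 [0.5373 0.552 ] max y 0.0714
ee [0.54442527 0.0643403  0.13683836]
t 21.02 p [0.5444 0.0644 0.1368] rot [-90.     0.    -5.14] N 1 dyaw 0.0
[1.6, 24.8, 23.4] -0.04
```

Request:
carry_out(xyz=[[0.7, 0, 12], [0.6, 0, 12], [0, 10, 0.4], [0, 15, 0], [0, 15, 0]], angular=[[0, 0, 0], [0, 0, 0], [0, 0, 0], [0, 0, 0], [0, 0, 0]], gripper=[1, 1, 1, 1, 1])

```text
time: 21.43
ee_pos: [0.548, 0.0904, 0.0957]
tool_rot: [-90.0, -0.0, -5.0]
wrist_force: [0.3, 0.6, -0.0]
width: 0.0239
```

Request:
carry_out(xyz=[[0, 4, 0], [0, 0, 0], [0, 0, 0], [0, 0, 0]], angular=[[0, 0, 0], [0, 0, 0], [0, 0, 0], [0, 0, 0]], gripper=[1, 1, 1, 1])

```text
time: 21.77
ee_pos: [0.5484, 0.0899, 0.0933]
tool_rot: [-90.0, -0.1, -5.1]
wrist_force: [0.3, -0.2, -0.2]
width: 0.0238
```

Run:
```python
from h import *
s=ctrl.read_state(); print(s["time"],s["ee_pos"],s["wrist_force"])
i=ctrl.camera_info("wrist"); p,d=ctrl.camera("wrist")
cv2.imwrite("pics/w6.png",cv2.resize(p[200:350,250:390,::-1],None,fx=4,fy=4,interpolation=cv2.INTER_CUBIC))
```

```text
21.7667 [0.54842221 0.08985352 0.09327015] [ 0.25399319 -0.2096517  -0.2117885 ]
```

View pics/w6.png

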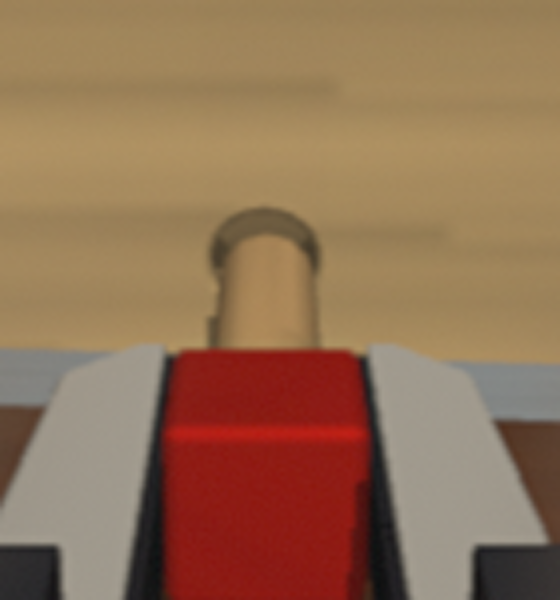

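Request:
carry_out(xyz=[[0, 0, -0.9], [0, 3, 0], [0, 3, 0], [0, 3, 0], [0, 3, 0]], angular=[[0, 0, 0], [0, 0, 0], [0, 0, 0], [0, 0, 0], [0, 0, 0]], gripper=[1, 1, 1, 1, 1])

```text
time: 22.23
ee_pos: [0.5478, 0.0888, 0.0803]
tool_rot: [-90.0, 0.0, -5.1]
wrist_force: [0.5, -0.3, -0.5]
width: 0.0236
```

Foot is now about 6 mm into the mouth with no force; lowering on.

Request:
carry_out(xyz=[[0, 3, 0], [0, 3, 0], [0, 3, 0], [0, 2, 0], [0, 2, 0]], angular=[[0, 0, 0], [0, 0, 0], [0, 0, 0], [0, 0, 0], [0, 0, 0]], gripper=[1, 1, 1, 1, 1])

```text
time: 22.65
ee_pos: [0.5479, 0.0889, 0.0674]
tool_rot: [-90.0, 0.0, -5.1]
wrist_force: [-0.1, 0.3, -0.6]
width: 0.0238
```

Request:
carry_out(xyz=[[0, 1.5, 0], [0, 1.5, 0], [0, 1, 0], [0, 0, 0], [0, 0, 0]], angular=[[0, 0, 0], [0, 0, 0], [0, 0, 0], [0, 0, 0], [0, 0, 0]], gripper=[1, 1, 1, 1, 1])

```text
time: 23.07
ee_pos: [0.548, 0.0888, 0.0637]
tool_rot: [-90.0, -0.0, -5.1]
wrist_force: [-0.7, -0.3, -1.2]
width: 0.0239
```

Request:
carry_out(xyz=[[0, 0.7, 0], [0, 0.5, 0], [0, 0.5, 0], [0, 0, 0], [0, 0, 0]], angular=[[0, 0, 0], [0, 0, 0], [0, 0, 0], [0, 0, 0], [0, 0, 0]], gripper=[1, 1, 1, 1, 1])

```text
time: 23.48
ee_pos: [0.5479, 0.0888, 0.0619]
tool_rot: [-90.0, 0.0, -5.1]
wrist_force: [0.1, -1.0, 0.6]
width: 0.0237
```

Request:
carry_out(xyz=[[0, 0, 0], [0, 0, 0], [0, 0, 0], [0, 0, 0], [0, 0, 0]], angular=[[0, 0, 0], [0, 0, 0], [0, 0, 0], [0, 0, 0], [0, 0, 0]], gripper=[0.2, 0.2, 0.2, 0.2, 0.2])

```text
time: 23.9
ee_pos: [0.5479, 0.0888, 0.062]
tool_rot: [-90.0, -0.0, -5.1]
wrist_force: [-0.7, -0.4, 0.0]
width: 0.0372
```

Request:
carry_out(xyz=[[0, -10, 0], [0, -20, 0], [0, -30, 0], [0, -40, 0], [0, -30, 0]], angular=[[0, 0, 0], [0, 0, 0], [0, 0, 0], [0, 0, 0], [0, 0, 0]], gripper=[0.2, 0.2, 0.2, 0.2, 0.2])

```text
time: 24.32
ee_pos: [0.5481, 0.0889, 0.1953]
tool_rot: [-90.0, -0.1, -5.1]
wrist_force: [-0.3, 0.2, 0.5]
width: 0.0368
```

Request:
carry_out(xyz=[[0, 0, -40], [0, 0, -20], [0, 0, 0], [0, 0, 0], [0, 0, 0]], angular=[[0, 0, 0], [0, 0, 0], [0, 0, 0], [0, 0, 0], [0, 0, 0]], gripper=[0.2, 0.2, 0.2, 0.2, 0.2])

```text
time: 24.73
ee_pos: [0.5426, 0.0295, 0.1923]
tool_rot: [-90.0, -0.0, -5.1]
wrist_force: [-0.8, 1.3, 0.1]
width: 0.0376
```

Run:
```python
from h import *
s=ctrl.read_state(); print(s["time"],s["ee_pos"],s["wrist_force"])
i=ctrl.camera_info("wrist"); p,d=ctrl.camera("wrist"); cv2.imwrite("pics/w7.png",p[...,::-1])
hsv=cv2.cvtColor(p,cv2.COLOR_RGB2HSV); m=((hsv[...,0]<6)|(hsv[...,0]>174))&(hsv[...,1]>170)&(hsv[...,2]>60)
C=cloud(i,d); m&=(np.abs(C[...,0]-.548)<.05)&(np.abs(C[...,1]-.0876)<.05); print("red z pct",np.nanpercentile(C[m][:,2],[5,50,95,99]))
t=m&(C[...,2]>.084); v,u=np.nonzero(t); print("top face",cv2.minAreaRect((atz(i,np.c_[u,v],.089)[:,:2]*1000).astype(np.float32)),"z",np.nanmedian(C[t],0))
t=(np.abs(C[...,2]-.056)<.004)&(C[...,0]>.48)&(C[...,0]<.75)&(np.abs(C[...,1]-.04)<.06); v,u=np.nonzero(t); print("fence",len(u),cv2.minAreaRect((atz(i,np.c_[u,v],.056)[:,:2]*1000).astype(np.float32)))
```

```text
24.7333 [0.54264702 0.02948799 0.19228599] [-0.77568324  1.30484647  0.05744797]
red z pct [0.08692879 0.08825609 0.08938094 0.08984546]
top face ((547.494140625, 88.79631042480469), (22.7126522064209, 21.75963592529297), 84.94725036621094) z [0.54761815 0.08887897 0.08825609]
fence 13093 ((575.9940185546875, 20.119766235351562), (94.00799560546875, 203.48980712890625), 83.3392333984375)
```

View pics/w7.png

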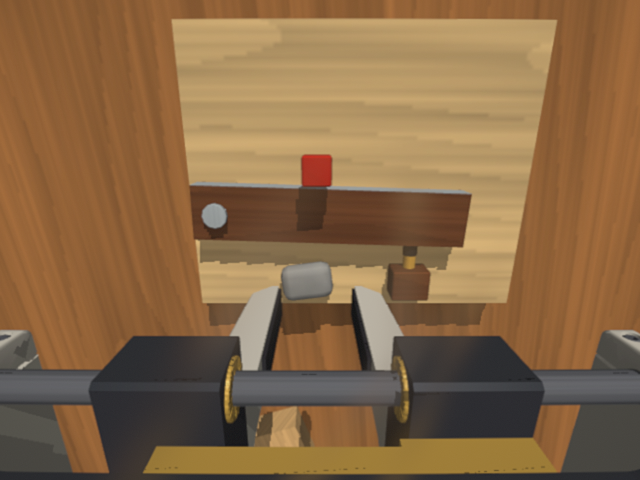

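```bash
python3 -c "
from h import *
print(ctrl.job_done()); print(ctrl.read_state()['time'])"
```

```text
the job is handed in; nothing more can be done
None
the job is handed in; nothing more can be done
```

The fence is home on the stop bolt, the keeper peg is down in its hole behind it, and the job was handed in at about 25 s of the 72 s. It reported no verdict.

- **Fence:** I swung it about 45° with the closed fingers and felt for the bolt in 1 mm, then 0.5 mm, steps. The wrist sensor read 9.3–10.2 N during the press, held for about 1.7 s, and the push was then eased off over about 0.4 s. I could not read the force on the bolt itself; I estimate 9–14 N. The last view shows the fence on or within a hair of the bolt. A wrist picture taken just after letting go puts it about 0.04 rad from the base's length.
- **Peg:** I took the larger red-headed peg from the rack, not the small red or the white one, and lowered it into the hole without any contact force. Its head top then measured 88 mm above the bench, the same as when it stood in the rack. The head centre was about 1.3 mm from my measured hole centre, and the robot was clear of everything.
- **Bystanders:** The fingers stayed clear of them. The last view shows the stone still beside the stop block. I did not measure the stone, cork, leg or fish again.
- **Disagreement:** The first wrist measurement put the pin and hole 4–5 mm in x from the top-camera values. For the insertion I used a settled wrist view that showed peg and hole together.

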